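# Push the harmonica case home in its cubby and shut the door

## Task

Push the grey harmonica case that sticks out of the white cubby straight in until its far end rests squarely against the back of the bay, then gently push the blue-grey swing door fully shut. This is all pushing: do not lift the case, and leave everything else lying where it is.

Things in the scene. Friction and masses are not known exactly. Their poses are not given: they have to be found in the camera images.
- cubby: Fixed low cubby of white painted MDF, 320 wide (y) x 149 deep (x) x 90 mm high; origin at the centre of its underside, x from the open front to the back, y to the left seen from the front. Boards 12 mm. Left part: the door bay, inside y 24 to 148, z 12 to 78, x -74.5 (front edge) to 65.5 (back panel). Right part: an open pigeonhole, not part of the work. Small loose things lie on its top
- bay_mouth (a point): Point on the floor of the door bay (12 mm above the bench top), mid-width, at the front edge of the cubby. Axes as the cubby: x into the bay
- bay_back (a point): Point on the floor of the door bay, mid-width, at the back panel, 140 mm along x from bay_mouth: the stop. Axes as the cubby
- door (a joint): Blue-grey swing door, 141 wide x 88 high x 12 mm thick, on an upright hinge at the cubby's left front edge. Rad: 0 shut, grows as it swings out, at most 1.95; starts wide open (1.35 to 1.85). A light friction hinge (0.04 N m) keeps it where it is put. Steel knob 20 mm across, 22 mm out of the outer face, 20 mm from the free edge, mid-height. Shut, it clears a case that is home by 16 mm
- door_hinge (a point): Point on the hinge axis, 45 mm above the bench top (mid-height of the door), in the cubby's front plane, 74 mm left of bay_mouth. Its axes turn with the door: -y runs along the door to its free edge, -x points out of its outer face; with the door shut they are the cubby's axes
- door_push (a point): Point on the door's outer face at mid-height, 85 mm from the hinge, 36 mm short of the knob's axis: a clear place to push. Axes as door_hinge, -x points out of the door
- case: Grey plastic harmonica case, 124 long (its x) x 48 wide x 30 mm high, about 0.14 kg, loose, lying on the bay floor with its end (its -x end) sticking 35 to 60 mm out of the bay, a little askew. Origin at the centre of its underside; its x runs along its length towards the bay's back. Home, its origin is 62 mm in front of bay_back
- pitch_pipe: Bystander: round brushed-steel pitch pipe, 66 mm across, 16 high, on the cubby's top. Origin at the centre of its underside
- nut_blank: Bystander: cedar ukulele nut blank, 12 x 50 x 8 mm, on the cubby's top. Origin at the centre of its underside
- cork_ring: Bystander: cork ring, 40 mm across, 6 high, on the cubby's top, round the marble. Origin at the centre of its underside
- marble_center (a point): Bystander: centre of the green glass marble, 25 mm across, sitting in the cork ring
- polish_tin: Bystander: black shoe-polish tin with a dark red lid disc, 72 mm across, 26 high, on the bench top in front of the pigeonhole. Origin at the centre of its underside
- shoe_brush: Bystander: wooden shoe brush, 150 x 50 x 44 mm, on the bench top to the left of the cubby. Origin at the centre of its underside
- key_bowl: Bystander: blue ceramic bowl, 110 mm across, 45 high, on the bench top to the robot's right. Origin at the centre of its underside

How it is judged:
On the way, in this order (a step that is already met when the one before it is completed fails the run):
1. the case is home: its far end against the back of the bay (within 6 mm), square to it, the door still open (x of case in the frame of bay_back above -0.068 m and angle between the x axis of case and the x axis of cubby, either way round below 0.12 rad and value of joint door above 0.5 rad), for 0.2 s.
2. the door is shut (value of joint door below 0.05 rad), for 0.2 s.
At the end, for the whole second after the job is handed in: The case lies flat and still on the bay floor with its far end within 6 mm of the back panel and within 0.12 rad (7 degrees) of square, and the door is shut to within 0.05 rad (7 mm at its free edge) (x of case in the frame of bay_back above -0.068 m and angle between the x axis of case and the x axis of cubby, either way round below 0.12 rad and height (world z) of case below 0.016 m and angle between case's own z axis and vertical below 0.06 rad and linear speed of case below 0.01 m/s and value of joint door below 0.05 rad); the robot touches nothing.
It fails at once if the case is lifted or tipped: its underside centre more than 10 mm above the bay floor, or tilted more than 0.25 rad (height (world z) of case above 0.022 m or angle between case's own z axis and vertical above 0.25 rad).
It fails at once if the door is slammed: closing faster than 3 rad/s (velocity of joint door below -3 rad/s).
It fails at once if something else is moved more than 15 mm from where it lay (distance of any of pitch_pipe, nut_blank, cork_ring, marble_center, polish_tin, shoe_brush, key_bowl from where it was at the start of the episode above 0.015 m).
It also fails if it takes over 51 s, if anything falls off the work surface, if the arm or the gripper's body presses on something with over 40 N, if the wrist force passes 120 N, or if a joint passes its speed limit or range.

## Robot

A 6-joint arm with a two-finger parallel gripper is mounted at the origin on the work surface. World frame = base frame: x ahead of the robot, y to its left, z up, the work surface at z = 0. Lengths are in m, angles in rad, forces in N, time in s.
With the tool pointing down it reaches from about 0.25 to 0.725 m from the base axis. Payload 9.7 kg.
Tool frame: the origin (TCP) lies on the centre line of the jaws, within the pads' length; the fingertips stand 17 mm ahead of it and the grasp point (between the pads) lies 2 mm behind it; z points along the fingers, y is the line along which they close (so a half turn about z gives the same grasp; the last joint's range is limited). The gripper opens to 85 mm and grips with 20 to 120 N. Pads are 22 mm wide; open, the fingers measure 114 mm over their backs; the gripper's body (76 mm by 85 mm) begins 54 mm behind the grasp point. The pads swing forward as they close: fully open they stand 13 mm farther back than shut.
Start: joints at [1.22, 0.087, 0.176, 1.66, 0, 1.571], TCP at [0.189, 0.517, 0.248] pointing down, gripper open.
Joint ranges: [-3.13, 3.13], [-0.85, 1.81], [-1.15, 1.24], [-2.2, 2.28], [-1.44, 1.52], [-3.14, 3.14]. Speed limits (rad/s): [2.22, 2.22, 2.57, 3.14, 3.14, 3.14].

## Interface

Orientations are given as a unit quaternion [w, x, y, z].
In Python, from bench import ctrl gives the robot as it stands. The module is installed in compiled form; this text tells all that it offers.
- The arm moves only by the tool play_rows, never from a script. Its argument "plan" is a list of rows, each a list of 3 entries, a list of its own where there are three numbers: the finger opening in mm, from 0 to 85.4, then the shift along the tool's x, y, z in mm, then the turn, a rotation vector about the tool's x, y, z in rad. A call has 1 to 12 rows; each row shifts and turns the commanded pose from where the row before left it, along the tool's axes as they then stand; what a row does not reach is not made up. A row lasts 1/8 s, in which the tool goes at most 62.5 mm and 10.7 degrees, less where a joint would pass 70% of its speed; a pose out of reach is approached as far as the arm can. A call with a gripper value outside its range is refused whole. The fingers move at their own pace and stop on an object; "newtons" is the grip in N (left out, the last holds). Time passes only in rows, so rows that do not move let the fingers close. It gives the time, the measured TCP pose, the force, the opening and the grip force at its end, in the units of the state.
- ctrl.observe(): the state, without advancing time (a new reading comes with each control period).
- ctrl.read_camera(name): name is "side" or "top" or "wrist"; returns a dict with "img" (480x640x3 uint8, red, green, blue), "z_map" (480x640 float32, m along the optical axis (not along the pixel's ray), 0 where there is no reading), "vertical_fov" (degrees; the focal length in pixels is half the picture's height over the tangent of half this angle, whatever the lens; pixels are square), "cx", "cy" (the principal point, pixels), "pose" (4x4, takes a point from camera to world coordinates). Camera axes: x right, y up, looking along -z (the intrinsics and any distortion apply to the point x, -y, -z); pixel columns grow to the right and rows downward; lengths in m; the calibration is good to about 2 mm. A picture is of the moment at which its call begins.
- ctrl.hand_in(): hands the job in; it is judged then, once.
The state is a dict: "t": time; "qpos": joint angles; "dq": joint speeds; "effort": joint torques, N m; "ee_pos": TCP position; "tool_rot": TCP orientation; "wrist_force": force on the tool from outside, world axes, zero at the start; "torque": the same for the moment, N m; "finger_gap": opening from 0.0 (shut) to 1.0 (fully open); "gripper_force": force on a finger pad.
Only numpy, scipy, OpenCV 4.12 (cv2) and the standard library are available. Lean on these libraries where they do the work, as an engineer would, in place of code of your own. Each camera call takes 0.05 s, during which the arm holds its last target. There are 200 camera calls.

## Working session

There is one attempt and no reset: what is moved stays moved. The work goes in short steps, Python scripts to look and compute and a tool call to move; the robot and the scene stay as the last step left them, time stands still between calls to the robot, and variables do not carry over. Pictures are saved under pics/ and viewed, at most 10 in all, crops included, and the job is handed in when it is done.

Besides the shell and the picture viewer there is one more tool, called after "Call:" by a JSON object that holds its "api" and its "payload". play_rows: Moves the arm, as the interface text tells. Its arguments: {"type":"object","properties":{"plan":{"type":"array","items":{"type":"array"}},"newtons":{"type":"number"}},"required":["plan"]}

```bash
mkdir -p pics; cat > h.py <<'E'
import numpy as np,cv2
from bench import ctrl
def cam(n):
    c=ctrl.read_camera(n); f=240/np.tan(np.radians(c["vertical_fov"])/2)
    v,u=np.mgrid[:480,:640]; z=c["z_map"]
    P=np.stack([(u-c["cx"])/f*z,-(v-c["cy"])/f*z,-z],-1)
    W=P@c["pose"][:3,:3].T+c["pose"][:3,3]; W[z==0]=np.nan
    return c,W
E
python3 - <<'E'
from h import *
s=ctrl.observe();print(s)
for n in("top","side"):
    c,W=cam(n);print({k:v for k,v in c.items() if k not in("img","z_map")})
    cv2.imwrite(f"pics/{n}0.png",c["img"][...,::-1]);np.savez(n+"0.npz",W=W,img=c["img"])
E
```

```text
{'t': 0.0, 'qpos': array([ 1.22005346e+00,  8.74581678e-02,  1.75148322e-01,  1.65978225e+00,
       -6.34271241e-06,  1.57080301e+00]), 'dq': array([-0.00165006, -0.00046357, -0.00170781,  0.00113105, -0.00067653,
       -0.00010479]), 'effort': array([-1.01031674e-03, -5.20395112e+01,  4.64797604e+01,  1.64466334e-02,
       -3.55554766e-05, -1.57064420e-05]), 'ee_pos': array([0.1889122 , 0.51633118, 0.24759137]), 'tool_rot': array([-1.09914393e-04,  1.74477138e-01,  9.84661012e-01, -6.38502570e-04]), 'wrist_force': array([ 0.97173992, -0.83332321, -0.58288638]), 'torque': array([-0.01518591, -0.01728017,  0.02232046]), 'gripper_force': 0.0, 'finger_gap': 0.9995218539581815}
{'vertical_fov': 44.93194487203969, 'cx': 309.6452037359225, 'cy': 252.78029033476403, 'pose': array([[-0.05329914,  0.97594056, -0.21142191,  0.37570773],
       [-0.99855466, -0.05355544,  0.00451787, -0.00489066],
       [-0.00691362,  0.21135713,  0.97738445,  1.22481621],
       [ 0.        ,  0.        ,  0.        ,  1.        ]])}
{'vertical_fov': 43.7157811925419, 'cx': 311.76689585585154, 'cy': 239.07846095550119, 'pose': array([[-0.97324606,  0.17401952, -0.15003106,  0.43199228],
       [-0.22928931, -0.77760026,  0.58546071,  0.64815628],
       [-0.0147826 ,  0.60419785,  0.7966972 ,  0.99109408],
       [ 0.        ,  0.        ,  0.        ,  1.        ]])}
```

View pics/top0.png

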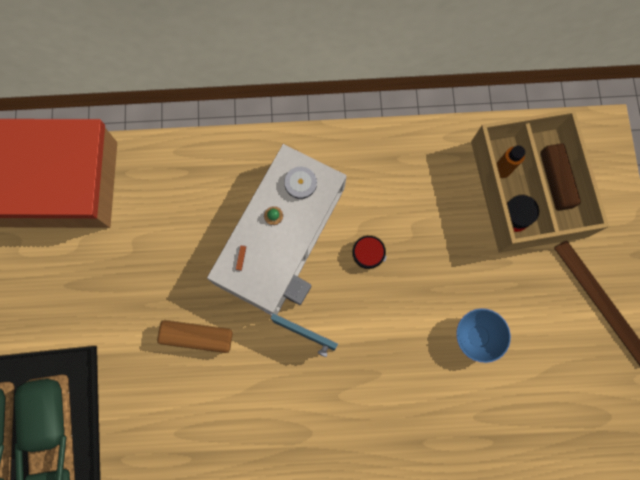

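View pics/side0.png

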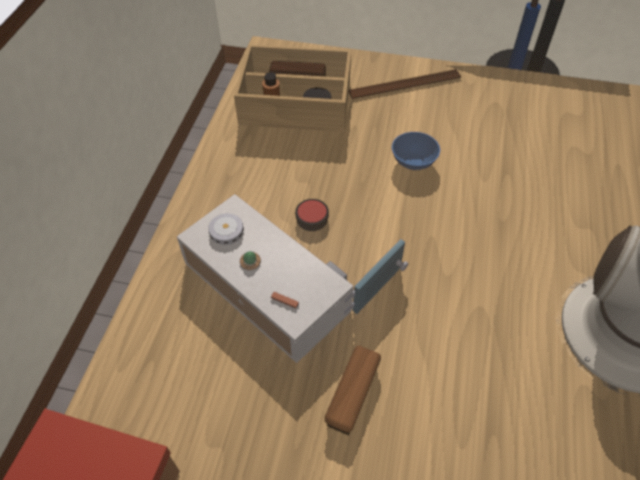

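Top view: white cubby with corners (285,145), (346,178), (272,312) and (209,277). The case end is at (297,289), the open door runs from (273,317) to (335,347) with its knob at (323,352), the brush is at (195,337) and the tin at (369,252). The side view agrees with this. Next I'll measure positions.

```bash
cat > m.py <<'E'
from h import *
def rect(p):
    (c,s,a)=cv2.minAreaRect((p*1000).astype(np.float32)); return np.round(c,1),np.round(s,1),round(a,1),np.round(cv2.boxPoints((c,s,a)),1).tolist()
import sys
for n in("top","side"):
    d=np.load(n+"0.npz");W=d["W"];I=d["img"].astype(int)
    x,y,z=W[...,0],W[...,1],W[...,2]
    hsv=cv2.cvtColor(d["img"],cv2.COLOR_RGB2HSV)
    roi=(x>.15)&(x<.65)&(y>-.15)&(y<.35)
    white=roi&(z>.082)&(z<.098)&(hsv[...,1]<40)&(hsv[...,2]>120)
    m=cv2.morphologyEx(white.astype(np.uint8),cv2.MORPH_OPEN,np.ones((5,5)))>0
    print(n,"cubby",np.nanmedian(z[m]),rect(np.c_[x[m],y[m]]))
    print(" bench",np.nanmedian(z[roi&(z<.02)]))
    blue=roi&(z>.07)&(z<.1)&(hsv[...,0]>90)&(hsv[...,0]<115)&(hsv[...,1]>60)
    l,k,st,_=cv2.connectedComponentsWithStats(blue.astype(np.uint8))
    b=k==1+st[1:,4].argmax() 
    print(" door",b.sum(),rect(np.c_[x[b],y[b]]))
    g=roi&(z>.033)&(z<.05)
    l,k,st,ce=cv2.connectedComponentsWithStats(g.astype(np.uint8))
    for i in range(1,l):
        if st[i,4]>40:
            b=k==i;print(" h33-50",st[i,4],ce[i].round(),np.median(z[b]).round(4),np.median(I[b],0),rect(np.c_[x[b],y[b]])[:3])
E
python3 m.py
```

```text
top cubby 0.09072363123040739 (array([613.7,  92. ]), array([149. , 161.3]), 59.5, [[506.3999938964844, 68.69999694824219], [645.2999877929688, -13.199999809265137], [721.0, 115.19999694824219], [582.0, 197.10000610351562]])
 bench 0.0008519333765981685
 door 382 (array([466. ,  10.8]), array([135.5,  10.4]), 62.1, [[429.6000061035156, -46.70000076293945], [438.79998779296875, -51.5], [502.29998779296875, 68.19999694824219], [493.1000061035156, 73.0]])
 h33-50 474 [297. 289.] 0.0425 [114. 113. 113.] (array([557.3,  20.3]), array([42. , 48.5]), 57.5)
 h33-50 1790 [194. 336.] 0.0443 [125.  82.  44.] (array([473.1, 233.3]), array([150.9,  50. ]), 79.3)
side cubby 0.0878827077937161 (array([612.5,  93.6]), array([150.5, 161.8]), 59.4, [[504.5, 70.0], [643.7999877929688, -12.399999618530273], [720.4000244140625, 117.19999694824219], [581.0999755859375, 199.5]])
 bench -0.0019141384512317283Traceback (most recent call last):
  File "m.py", line 16, in <module>
    b=k==1+st[1:,4].argmax()
           ~~~~~~~~~~~~~~~^^
ValueError: attempt to get argmax of an empty sequence
```

```bash
cat > m2.py <<'E'
from h import *
C=np.array([.5055,.0694]); a=np.radians(59.45)
X=np.array([np.cos(a),np.sin(a)]);Y=np.array([-X[1],X[0]])
def tocub(x,y): # relative to bay_mouth
    d=np.stack([x-C[0],y-C[1]],-1); return d@X, d@Y+.074
def tow(u,v,z): return np.r_[C+X*u+Y*(v-.074),z]
if __name__=="__main__":
  for n in("top","side"):
    d=np.load(n+"0.npz");W=d["W"];x,y,z=np.moveaxis(W,-1,0);u,v=tocub(x,y)
    print(n)
    for nm,m in dict(case=(u>-.08)&(u<-.005)&(abs(v)<.045)&(z>.034)&(z<.05),door=(u>-.16)&(u<-.002)&(v>.055)&(v<.1)&(z>.075)&(z<.1),
       tin=(u>-.2)&(u<-.005)&(v<-.07)&(v>-.3)&(z>.018)&(z<.04),bowl=(x<.55)&(y<-.15)&(y>-.45)&(z>.03)&(z<.06)).items():
        p=np.c_[u[m],v[m]]*1000
        if len(p)>30:
            r=cv2.minAreaRect(p.astype(np.float32)); print(nm,len(p),np.percentile(p,[1,50,99],0).round(1).tolist(),[np.round(q,1) for q in r],np.round(np.median(z[m]),4))
        if nm=="case" and len(p)>30:
            for s in(-1,1):
                bins=[(b,(p[(abs(p[:,0]-b)<3),1]).max(),(p[(abs(p[:,0]-b)<3),1]).min()) for b in(-35,-30,-25,-20,-15,-10,-6) if (abs(p[:,0]-b)<3).any()]
            print(np.round(bins,1).tolist())
E
python3 m2.py
```

```text
top
case 365 [[-36.7, -18.7], [-21.2, 5.2], [-5.4, 28.6]] [array([-20.9,   4.6]), array([48.5, 32.2]), np.float64(88.1)] 0.0425
[[-35.0, 28.3, -17.7], [-30.0, 29.0, -18.0], [-25.0, 29.0, -19.0], [-20.0, 28.7, -19.0], [-15.0, 28.5, -19.3], [-10.0, 28.2, -20.1], [-6.0, 28.1, -20.1]]
door 466 [[-139.1, 68.3], [-71.9, 76.6], [-4.3, 84.3]] [array([-71.1,  76.4]), array([138.3,  12.7]), np.float64(2.4)] 0.0894
tin 897 [[-145.3, -172.5], [-111.8, -138.1], [-78.4, -104.4]] [array([-111.6, -138.8]), array([70.4, 70.5]), np.float64(24.2)] 0.027
bowl 765 [[-445.6, -138.3], [-408.5, -98.7], [-339.9, -33.3]] [array([-392.9,  -85.6]), array([107.2, 108.1]), np.float64(87.9)] 0.0419
side
case 124 [[-35.1, -17.1], [-29.0, 6.4], [-22.5, 30.0]] [array([-28.5,   6.2]), array([47.8, 13.2]), np.float64(87.8)] 0.0396
[[-35.0, 28.2, -17.5], [-30.0, 30.0, -17.5], [-25.0, 30.1, -17.2], [-20.0, 19.7, -8.5]]
door 526 [[-137.7, 69.4], [-67.1, 79.5], [-2.5, 85.9]] [array([-71.7,  77.6]), array([139.7,  13.4]), np.float64(3.2)] 0.086
tin 744 [[-144.2, -171.1], [-108.8, -136.5], [-75.7, -102.9]] [array([-110.2, -137.5]), array([72.5, 71.7]), np.float64(78.7)] 0.0238
bowl 520 [[-445.0, -137.7], [-411.7, -91.8], [-337.4, -32.3]] [array([-392.3,  -85.4]), array([110.2, 107.7]), np.float64(50.6)] 0.0389
```

```bash
cat > p.py <<'E'
from m2 import *
from scipy.spatial.transform import Rotation as R
np.set_printoptions(suppress=True)
def cur():
    s=ctrl.observe(); w,x,y,z=s["tool_rot"]; return s,np.array(s["ee_pos"]),R.from_quat([x,y,z,w])
def Rt(zdeg,yflip=1): # tilt from vertical toward cubby +x
    t=np.radians(zdeg); zt=np.r_[X*np.sin(t),-np.cos(t)]; yt=np.r_[Y,0]*yflip
    return R.from_matrix(np.c_[np.cross(yt,zt),yt,zt])
def status():
    s,p,r=cur(); u,v=tocub(p[0],p[1]); print("t",s["t"],"uvz",np.round([u*1e3,v*1e3,p[2]*1e3],1),"F",np.round(s["wrist_force"],1),"q",np.round(s["qpos"],2)); return s,p,r
def shift(p,r,target): d=r.inv().apply(target-p)*1e3; print("shift mm",d.round(1),"len",np.linalg.norm(d).round(1)); return d
def turn(r,rt): w=(r.inv()*rt).as_rotvec(); print("turn",w.round(4),"deg",np.degrees(np.linalg.norm(w)).round(1)); return w
E
python3 - <<'E'
from p import *
s,p,r=status()
shift(p,r,np.r_[p[:2],.3]); shift(p,r,tow(-.15,.005,.3))
for f in(1,-1): turn(r,Rt(50,f))
E
```

```text
t 0.1 uvz [224.  573.8 247.6] F [ 0.3 -0.5  0.7] q [1.22 0.09 0.18 1.66 0.   1.57]
shift mm [  0.   -0.1 -52.4] len 52.4
shift mm [-491.5 -471.   -51.8] len 682.7
turn [-0.6041 -0.7253 -1.293 ] deg 91.7
turn [-0.7602  0.6331  1.628 ] deg 109.1
```

Call:
{"api": "play_rows", "payload": {"plan": [[15,[-41,-39.2,-26],[0,0,0]],[15,[-41,-39.2,-26],[0,0,0]],[15,[-41,-39.2,0],[0,0,0]],[15,[-41,-39.2,0],[0,0,0]],[15,[-41,-39.2,0],[0,0,0]],[15,[-41,-39.2,0],[0,0,0]],[15,[-41,-39.2,0],[0,0,0]],[15,[-41,-39.2,0],[0,0,0]],[15,[-41,-39.2,0],[0,0,0]],[15,[-41,-39.2,0],[0,0,0]],[15,[-41,-39.2,0],[0,0,0]],[15,[-41,-39.2,0],[0,0,0]]]}}

```text
t: 1.6
ee_pos: [0.4898, -0.0963, 0.3]
tool_rot: [-0.0, 0.175, 0.985, 0.0]
wrist_force: [0.7, 0.0, -0.3]
finger_gap: 0.174
gripper_force: 0.0
```

Call:
{"api": "play_rows", "payload": {"plan": [[15,[0,0,0],[-0.0604,-0.0725,-0.1293]],[15,[0,0,0],[-0.0604,-0.0725,-0.1293]],[15,[0,0,0],[-0.0604,-0.0725,-0.1293]],[15,[0,0,0],[-0.0604,-0.0725,-0.1293]],[15,[0,0,0],[-0.0604,-0.0725,-0.1293]],[15,[0,0,0],[-0.0604,-0.0725,-0.1293]],[15,[0,0,0],[-0.0604,-0.0725,-0.1293]],[15,[0,0,0],[-0.0604,-0.0725,-0.1293]],[15,[0,0,0],[-0.0604,-0.0725,-0.1293]],[15,[0,0,0],[-0.0604,-0.0725,-0.1293]],[15,[0,0,0],[0,0,0]]]}}

```text
t: 2.98
ee_pos: [0.4895, -0.0951, 0.2984]
tool_rot: [0.366, -0.448, 0.788, 0.211]
wrist_force: [-0.8, -0.2, -0.7]
finger_gap: 0.175
gripper_force: 0.0
```

```bash
python3 - <<'E'
from p import *
s,p,r=status(); print(s["finger_gap"])
turn(r,Rt(50,1)); shift(p,r,tow(-.085,.005,.1)); shift(p,r,tow(-.085,.005,.036))
E
```

```text
t 2.975 uvz [-149.8    4.1  298.4] F [-0.8 -0.2 -0.7] q [-0.61 -0.08 -0.08  1.67  0.87 -1.69]
0.1745195339909063
turn [ 0.0019  0.0006 -0.0054] deg 0.3
shift mm [110.4  -0.1 177.1] len 208.7
shift mm [159.4  -0.4 218.2] len 270.3
```

Call:
{"api": "play_rows", "payload": {"plan": [[15,[13.8,0,22.1],[0,0,0]],[15,[13.8,0,22.1],[0,0,0]],[15,[13.8,0,22.1],[0,0,0]],[15,[13.8,0,22.1],[0,0,0]],[15,[13.8,0,22.1],[0,0,0]],[15,[13.8,0,22.1],[0,0,0]],[15,[13.8,0,22.1],[0,0,0]],[15,[13.8,0,22.1],[0,0,0]],[15,[12,0,10],[0,0,0]],[15,[12,0,10],[0,0,0]],[15,[0,0,0],[0,0,0]]]}}

```text
t: 4.35
ee_pos: [0.5217, -0.0387, 0.0701]
tool_rot: [0.367, -0.449, 0.787, 0.21]
wrist_force: [-0.6, 0.9, 0.6]
finger_gap: 0.176
gripper_force: 0.0
```

```bash
python3 - <<'E'
from p import *
s,p,r=status()
turn(r,Rt(50,1)); shift(p,r,tow(-.085,.005,.036))
for n in("side","top"):
  c,W=cam(n); cv2.imwrite(f"pics/{n}1.png",c["img"][...,::-1])
E
```

```text
t 4.35 uvz [-84.8   5.1  70.1] F [-0.6  0.9  0.6] q [-0.48 -0.05 -0.5   1.05  0.87 -1.48]
turn [ 0.0008  0.0004 -0.0024] deg 0.1
shift mm [26.2 -0.2 21.8] len 34.1
```

View pics/top1.png

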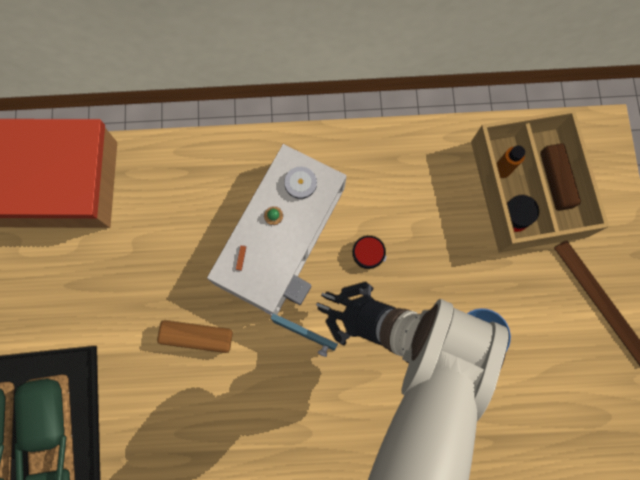

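View pics/side1.png

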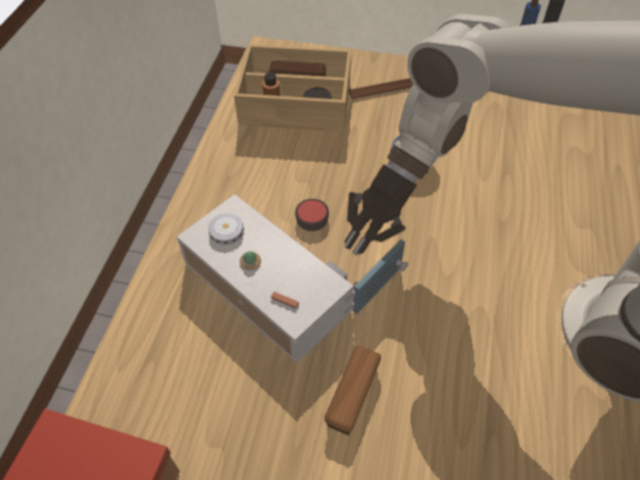

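Top view: the tips at (325,300) line up with the case end at (297,289). One knuckle at (333,342) is close to the door's free end at (335,347), so I'll measure that gap.

```bash
python3 - <<'E'
from p import *
for n in("top","side"):
  c,W=cam(n);x,y,z=np.moveaxis(W,-1,0);u,v=tocub(x,y);h=c["img"].max(-1)
  m=(h<90)&(z>.05)&(z<.25)&(u>-.26)&(u<-.02)&(abs(v)<.12)
  for u0 in range(-250,-40,15):
    k=m&(abs(u*1e3-u0)<7.5)
    if k.sum()>3:
      i=np.nanargmax(np.where(k,v,-9)); j=np.nanargmin(np.where(k,v,9)); print(n,u0,"vmax",(v.flat[i]*1e3).round(1),"z",(z.flat[i]*1e3).round(1),"vmin",(v.flat[j]*1e3).round(1),(z.flat[j]*1e3).round(1),"zmin",(np.nanmin(z[k])*1e3).round())
E
```

```text
top -250 vmax 52.2 z 249.9 vmin -20.7 247.6 zmin 248.0
top -235 vmax 44.3 z 196.2 vmin -21.2 244.3 zmin 196.0
top -220 vmax 44.4 z 196.9 vmin -29.8 207.6 zmin 190.0
top -205 vmax 41.6 z 190.0 vmin -30.8 177.5 zmin 162.0
top -190 vmax 41.6 z 162.3 vmin -29.0 182.7 zmin 161.0
top -175 vmax 41.5 z 151.5 vmin -28.8 173.5 zmin 149.0
top -160 vmax 48.8 z 129.3 vmin -35.5 137.7 zmin 124.0
top -145 vmax 79.2 z 60.9 vmin -56.4 131.1 zmin 61.0
top -130 vmax 79.9 z 52.7 vmin -57.2 131.3 zmin 53.0
top -115 vmax 92.3 z 50.8 vmin -47.9 119.8 zmin 51.0
top -100 vmax 82.1 z 50.9 vmin -35.4 104.7 zmin 51.0
top -85 vmax 82.8 z 58.3 vmin -14.9 87.0 zmin 55.0
top -70 vmax 83.5 z 64.9 vmin -13.8 67.9 zmin 59.0
top -55 vmax 84.3 z 58.3 vmin 82.8 82.3 zmin 51.0
side -250 vmax 54.9 z 244.7 vmin 30.8 179.4 zmin 179.0
side -235 vmax 45.5 z 188.1 vmin 26.8 200.1 zmin 179.0
side -220 vmax 46.4 z 198.6 vmin -27.7 208.8 zmin 175.0
side -205 vmax 42.7 z 185.3 vmin -24.7 200.4 zmin 159.0
side -190 vmax 43.2 z 163.8 vmin -22.7 185.7 zmin 153.0
side -175 vmax 43.6 z 156.6 vmin -23.5 180.4 zmin 142.0
side -160 vmax 46.5 z 126.2 vmin -31.9 137.0 zmin 124.0
side -145 vmax 77.0 z 86.0 vmin -49.0 127.3 zmin 86.0
side -130 vmax 81.4 z 54.2 vmin -55.7 128.4 zmin 51.0
side -115 vmax 83.6 z 55.1 vmin -46.8 116.5 zmin 50.0
side -100 vmax 83.6 z 62.3 vmin -35.7 108.6 zmin 52.0
side -85 vmax 84.8 z 60.9 vmin -14.4 76.4 zmin 51.0
side -70 vmax 85.8 z 61.9 vmin -14.9 67.3 zmin 50.0
side -55 vmax 85.5 z 63.8 vmin 82.5 67.7 zmin 50.0
```

Call:
{"api": "play_rows", "payload": {"plan": [[15,[8.7,-2,7.3],[0,0,0]],[15,[8.7,-2,7.3],[0,0,0]],[15,[8.8,-1,7.2],[0,0,0]],[15,[-6.4,0,7.7],[0,0,0]],[15,[-6.4,0,7.7],[0,0,0]],[15,[-4.5,0,5.4],[0,0,0]],[15,[-4.5,0,5.4],[0,0,0]],[15,[-4.5,0,5.4],[0,0,0]],[15,[-4.5,0,5.4],[0,0,0]],[15,[-4.5,0,5.4],[0,0,0]],[15,[0,0,0],[0,0,0]]]}}

```text
t: 5.92
ee_pos: [0.5544, 0.0068, 0.0365]
tool_rot: [0.367, -0.449, 0.787, 0.21]
wrist_force: [-0.7, 0.2, 0.8]
finger_gap: 0.177
gripper_force: 0.0
```

```bash
python3 - <<'E'
from p import *
s,p,r=status()
turn(r,Rt(50,1)); shift(p,r,tow(-.004,.0,.036))
c,W=cam("side"); cv2.imwrite("pics/side2.png",cv2.resize(c["img"][150:350,230:470,::-1],None,fx=3,fy=3))
E
```

```text
t 5.925 uvz [-29.1   0.   36.5] F [-0.7  0.2  0.8] q [-0.36 -0.03 -0.56  0.84  0.86 -1.31]
turn [0.0009 0.0009 0.0001] deg 0.1
shift mm [-15.7  -0.1  19.6] len 25.1
```

View pics/side2.png

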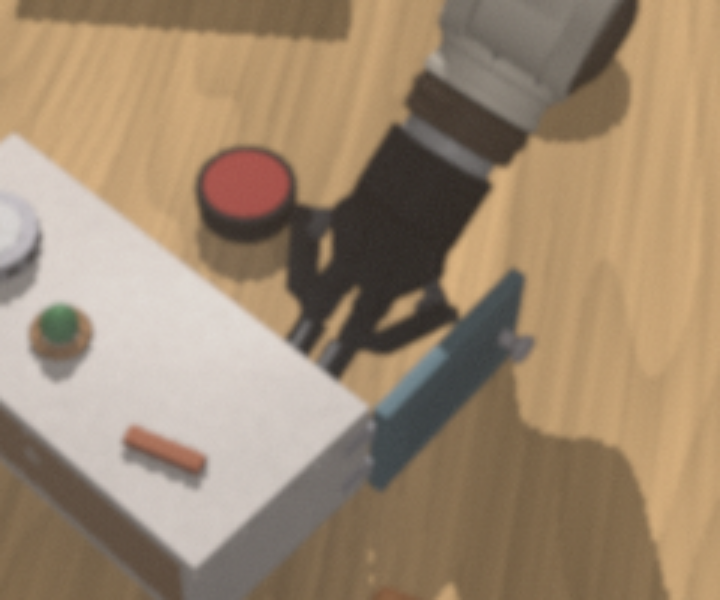

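The fingers at (300-340,350) are entering the bay and the door at (440,380) is untouched. I'll keep going until the force rises.

Call:
{"api": "play_rows", "payload": {"plan": [[15,[-2.6,0,3.1],[0,0,0]],[15,[-2.6,0,3.1],[0,0,0]],[15,[-2.6,0,3.1],[0,0,0]],[15,[-2.6,0,3.1],[0,0,0]],[15,[-2.6,0,3.1],[0,0,0]],[15,[0,0,0],[0,0,0]]]}}

```text
t: 6.72
ee_pos: [0.5648, 0.024, 0.0368]
tool_rot: [0.367, -0.449, 0.787, 0.21]
wrist_force: [-0.8, 0.5, -0.4]
finger_gap: 0.176
gripper_force: 0.0
```

Call:
{"api": "play_rows", "payload": {"plan": [[15,[-1.3,0,1.5],[0,0,0]],[15,[-1.3,0,1.5],[0,0,0]],[15,[0,0,0],[0,0,0]]]}}

```text
t: 7.1
ee_pos: [0.5667, 0.0272, 0.0367]
tool_rot: [0.367, -0.449, 0.787, 0.21]
wrist_force: [0.2, -0.6, -0.6]
finger_gap: 0.179
gripper_force: 0.0
```

Call:
{"api": "play_rows", "payload": {"plan": [[15,[-1.3,0,1.5],[0,0,0]],[15,[0,0,0],[0,0,0]]]}}

```text
t: 7.35
ee_pos: [0.5677, 0.0289, 0.0367]
tool_rot: [0.367, -0.449, 0.787, 0.21]
wrist_force: [-0.4, 0.2, 0.7]
finger_gap: 0.175
gripper_force: 0.0
```

Call:
{"api": "play_rows", "payload": {"plan": [[15,[-1.3,0,1.5],[0,0,0]],[15,[0,0,0],[0,0,0]]]}}

```text
t: 7.6
ee_pos: [0.5683, 0.0296, 0.0367]
tool_rot: [0.367, -0.449, 0.788, 0.21]
wrist_force: [-12.4, -12.5, 6.2]
finger_gap: 0.176
gripper_force: 8.1
```

```bash
python3 - <<'E'
from p import *
s,p,r=status()
c,W=cam("wrist"); cv2.imwrite("pics/wrist.png",c["img"][...,::-1])
E
```

```text
t 7.6 uvz [-2.3 -0.3 36.7] F [-12.4 -12.5   6.2] q [-0.31 -0.04 -0.57  0.78  0.84 -1.22]
```

View pics/wrist.png

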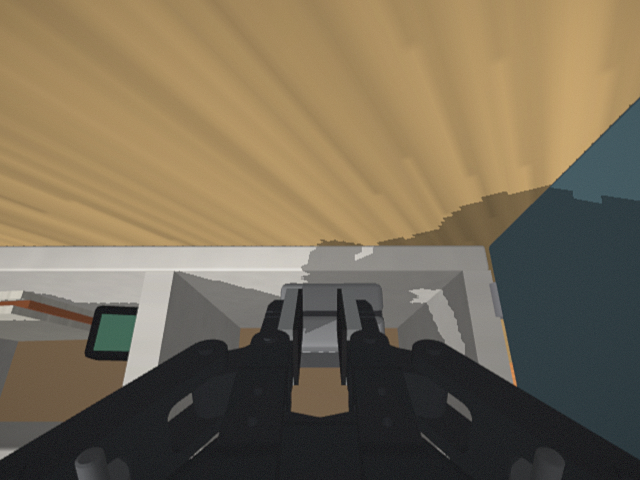

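The wrist view shows the case end at (335,315) square between the fingers. Force rose to 18 N at u = -2 mm, as predicted for home. Now I'll back straight out and rise.

Call:
{"api": "play_rows", "payload": {"plan": [[15,[3.2,0,-3.8],[0,0,0]],[15,[6.4,0,-7.7],[0,0,0]],[15,[6.4,0,-7.7],[0,0,0]],[15,[9.6,0,-11.5],[0,0,0]],[15,[9.6,0,-11.5],[0,0,0]],[15,[9.6,0,-11.5],[0,0,0]],[15,[-7,0,-30],[0,0,0]],[15,[-20,0,-30],[0,0,0]],[15,[-23,0,-20],[0,0,0]],[15,[-23,0,-20],[0,0,0]],[15,[-23,0,-20],[0,0,0]],[15,[-23,0,-20],[0,0,0]]]}}

```text
t: 9.15
ee_pos: [0.5172, -0.0568, 0.2191]
tool_rot: [0.367, -0.449, 0.787, 0.21]
wrist_force: [0.0, -0.9, 0.1]
finger_gap: 0.174
gripper_force: 0.0
```

```bash
python3 - <<'E'
from p import *
s,p,r=status()
for f in (1,-1): turn(r,Rt(0,f))
shift(p,Rt(0,1),tow(-.085,.074+.06,.25)); shift(p,Rt(0,1),tow(-.085,.074+.06,.07))
for n in("top","side"):
  c,W=cam(n);cv2.imwrite(f"pics/{n}3.png",c["img"][...,::-1]);x,y,z=np.moveaxis(W,-1,0);u,v=tocub(x,y)
  for nm,m in dict(case=(u>-.03)&(u<.06)&(abs(v)<.04)&(z>.034)&(z<.05),door=(u>-.16)&(u<-.002)&(v>.055)&(v<.1)&(z>.075)&(z<.1)).items():
    if m.sum()>20:
      q=np.c_[u[m],v[m]]*1e3;print(n,nm,m.sum(),np.percentile(q,[1,50,99],0).round(1).tolist(),[np.round(k,1) for k in cv2.minAreaRect(q.astype(np.float32))])
E
```

```text
t 9.15 uvz [-102.7   -0.3  219.1] F [ 0.  -0.9  0.1] q [-0.52 -0.11 -0.26  1.4   0.87 -1.54]
turn [ 0.0001  0.8737 -0.0004] deg 50.1
turn [ 1.329  -0.0002  2.8462] deg 180.0
shift mm [-17.7 134.3 -30.9] len 138.9
shift mm [-17.7 134.3 149.1] len 201.4
top door 465 [[-139.1, 68.4], [-71.7, 76.7], [-3.6, 84.4]] [array([-71.3,  76.2]), array([137.9,  12.4]), np.float64(2.6)]
side door 519 [[-138.6, 68.9], [-67.1, 79.3], [-3.3, 86.2]] [array([-71.7,  77.1]), array([139.6,  14. ]), np.float64(2.8)]
```

View pics/top3.png

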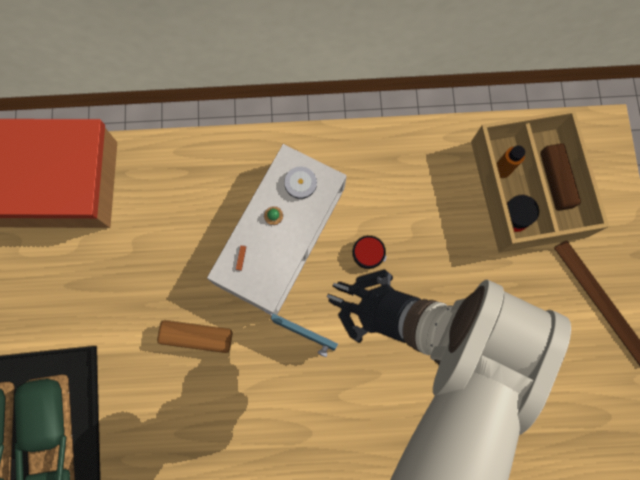

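The case is no longer sticking out and the door hasn't moved. The wrist depth can confirm the case's front end, which should be at u≈16 and square.

```bash
python3 - <<'E'
from p import *
c,W=cam("wrist");x,y,z=np.moveaxis(W,-1,0);u,v=tocub(x,y)
m=(u>-.03)&(u<.06)&(abs(v)<.055)&(z>.017)&(z<.05);q=np.c_[u,v][0:0]
uu,vv,zz=u[m]*1e3,v[m]*1e3,z[m]*1e3
print(m.sum())
for v0 in range(-50,55,10):
  k=abs(vv-v0)<5
  if k.sum()>5: print(v0,k.sum(),np.percentile(uu[k],[2,50,98]).round(1),np.percentile(zz[k],[2,50,98]).round(1))
E
```

```text
2292
-20 78 [16.2 19.3 52.7] [17.8 38.4 41.2]
-10 484 [15.3 18.  51.4] [18.  40.2 42.1]
0 472 [15.2 17.7 50.6] [18.1 40.3 42.2]
10 477 [15.2 18.5 50.6] [18.1 40.6 42.3]
20 486 [15.3 17.9 52.5] [17.8 40.4 42.2]
30 295 [15.2 19.8 53.1] [18.3 39.6 41.8]
```

Case front is at u≈15–16 mm, flat and square, so it is home. Next, the outer side of the door.

Call:
{"api": "play_rows", "payload": {"plan": [[0,[0,0,0],[0,0.0874,0]],[0,[0,0,0],[0,0.0874,0]],[0,[0,0,0],[0,0.0874,0]],[0,[0,0,0],[0,0.0874,0]],[0,[0,0,0],[0,0.0874,0]],[0,[0,0,0],[0,0.0874,0]],[0,[0,0,0],[0,0.0874,0]],[0,[0,0,0],[0,0.0874,0]],[0,[0,0,0],[0,0.0874,0]],[0,[0,0,0],[0,0.0874,0]],[0,[0,0,0],[0,0,0]]]}}

```text
t: 10.68
ee_pos: [0.5176, -0.0557, 0.2165]
tool_rot: [-0.001, -0.497, 0.868, 0.001]
wrist_force: [-0.2, -0.7, -0.4]
finger_gap: 0.002
gripper_force: 0.0
```

Call:
{"api": "play_rows", "payload": {"plan": [[0,[-3,22.4,0],[0,0,0]],[0,[-3,22.4,0],[0,0,0]],[0,[-3,22.4,0],[0,0,0]],[0,[-3,22.4,0],[0,0,0]],[0,[-3,22.4,0],[0,0,0]],[0,[-3,22.3,0],[0,0,0]],[0,[0,0,25],[0,0,0]],[0,[0,0,25],[0,0,0]],[0,[0,0,25],[0,0,0]],[0,[0,0,25],[0,0,0]],[0,[0,0,0],[0,0,0]]]}}

```text
t: 12.05
ee_pos: [0.4096, 0.027, 0.1161]
tool_rot: [-0.001, -0.496, 0.869, 0.001]
wrist_force: [-0.7, -0.4, 0.7]
finger_gap: 0.002
gripper_force: 0.0
```

```bash
python3 - <<'E'
from p import *
s,p,r=status(); turn(r,Rt(0,1)); shift(p,r,tow(-.085,.134,.07))
c,W=cam("side");cv2.imwrite("pics/side4.png",c["img"][...,::-1])
E
```

```text
t 12.05 uvz [-85.3 135.1 116.1] F [-0.7 -0.4  0.7] q [ 0.06 -0.26 -0.4   1.43  0.   -0.97]
turn [ 0.0038 -0.0009 -0.0006] deg 0.2
shift mm [-0.3 -1.2 46.1] len 46.1
```

View pics/side4.png

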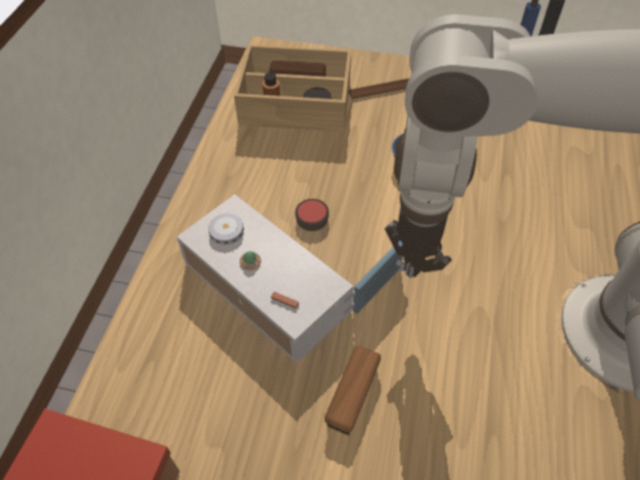

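Side view: the closed fingers at (420,265) are outside the door's face and clear of the brush. I'll compute the arc.

```bash
python3 - <<'E'
from p import *
def c(t):
    s,k=np.sin(t),np.cos(t); o=12+14.5*s+11*k
    return np.array([-85*s-o*k, 74-85*k+o*s])
T=np.linspace(1.53,0,19); P=np.array([c(t) for t in T]); print(P[0],P[-1])
d=np.diff(P,axis=0)*[-1,1]; print(d.round(1).tolist())
E
```

```text
[-86.02788367  97.44743167] [-23. -11.]
[[1.8, -6.6], [1.3, -6.8], [0.7, -7.0], [0.1, -7.2], [-0.5, -7.3], [-1.2, -7.4], [-1.9, -7.3], [-2.6, -7.3], [-3.3, -7.1], [-4.0, -6.9], [-4.7, -6.6], [-5.3, -6.2], [-6.0, -5.7], [-6.6, -5.2], [-7.1, -4.6], [-7.6, -3.9], [-8.0, -3.1], [-8.3, -2.4]]
```

Call:
{"api": "play_rows", "payload": {"plan": [[0,[0,-1,23],[0,0,0]],[0,[0,0,23],[0,0,0]],[0,[0,-12,0],[0,0,0]],[0,[0,-10,0],[0,0,0]],[0,[0,0,0],[0,0,0]]]}}

```text
t: 12.72
ee_pos: [0.4321, 0.0152, 0.0732]
tool_rot: [0.0, -0.495, 0.869, -0.0]
wrist_force: [-0.1, -0.0, 0.4]
finger_gap: 0.0
gripper_force: 0.0
```

Call:
{"api": "play_rows", "payload": {"plan": [[0,[0.5,-7,0],[0,0,0]],[0,[0.5,-7,0],[0,0,0]],[0,[1.8,-6.6,0],[0,0,0]],[0,[1.3,-6.8,0],[0,0,0]],[0,[0.7,-7,0],[0,0,0]],[0,[0.1,-7.2,0],[0,0,0]],[0,[-0.5,-7.3,0],[0,0,0]],[0,[-1.2,-7.4,0],[0,0,0]],[0,[-1.9,-7.3,0],[0,0,0]],[0,[-2.6,-7.3,0],[0,0,0]],[0,[-3.3,-7.1,0],[0,0,0]],[0,[0,0,0],[0,0,0]]]}}

```text
t: 14.22
ee_pos: [0.5008, -0.0201, 0.072]
tool_rot: [-0.0, -0.496, 0.868, -0.0]
wrist_force: [-0.3, 0.1, -1.2]
finger_gap: -0.002
gripper_force: 0.0
```

```bash
python3 - <<'E'
from p import *
status()
for n in("top","side"):
  c,W=cam(n);x,y,z=np.moveaxis(W,-1,0);u,v=tocub(x,y)
  h=cv2.cvtColor(c["img"],cv2.COLOR_RGB2HSV)
  m=(u>-.16)&(u<.0)&(v>-.09)&(v<.1)&(z>.075)&(z<.098)&(h[...,0]>90)&(h[...,0]<115)&(h[...,1]>50)&(h[...,2]>60)
  if m.sum()>20:
      q=np.c_[u[m],v[m]]*1e3;print(n,m.sum(),[np.round(k,1) for k in cv2.minAreaRect(q.astype(np.float32))])
E
```

```text
t 14.225 uvz [-79.4  32.5  72. ] F [-0.3  0.1 -1.2] q [-0.04 -0.02 -0.28  1.32 -0.   -1.08]
top 26 [array([-9. , 75.2]), array([8.1, 9.1]), np.float64(28.4)]
```

Call:
{"api": "play_rows", "payload": {"plan": [[0,[-4,-6.9,0],[0,0,0]],[0,[-4.7,-6.6,0],[0,0,0]],[0,[-5.3,-6.2,0],[0,0,0]],[0,[-6,-5.7,0],[0,0,0]],[0,[-6.6,-5.2,0],[0,0,0]],[0,[-7.1,-4.6,0],[0,0,0]],[0,[-7.6,-3.9,0],[0,0,0]],[0,[-6,-2.5,0],[0,0,0]],[0,[0,0,0],[0,0,0]]]}}

```text
t: 15.45
ee_pos: [0.5605, -0.0001, 0.072]
tool_rot: [-0.0, -0.496, 0.868, 0.0]
wrist_force: [-0.1, 0.7, 0.9]
finger_gap: 0.001
gripper_force: 0.0
```

Call:
{"api": "play_rows", "payload": {"plan": [[0,[-3,0,0],[0,0,0]],[0,[-3,0,0],[0,0,0]],[0,[0,0,0],[0,0,0]]]}}

```text
t: 15.82
ee_pos: [0.5632, 0.0049, 0.0721]
tool_rot: [-0.0, -0.496, 0.868, 0.0]
wrist_force: [-0.1, 0.2, -0.5]
finger_gap: 0.002
gripper_force: 0.0
```

```bash
cat > d.py <<'E'
from p import *
status()
for n in("top","side"):
  c,W=cam(n);x,y,z=np.moveaxis(W,-1,0);u,v=tocub(x,y)
  h=cv2.cvtColor(c["img"],cv2.COLOR_RGB2HSV)
  m=(u>-.16)&(u<.0)&(v>-.09)&(v<.1)&(z>.07)&(z<.098)&(h[...,0]>90)&(h[...,0]<115)&(h[...,1]>50)&(h[...,2]>40)
  if m.sum()>20:
      q=np.c_[u[m],v[m]]*1e3;print(n,m.sum(),[np.round(k,1) for k in cv2.minAreaRect(q.astype(np.float32))], np.polyfit(q[:,1],q[:,0],1).round(3))
E
python3 d.py
```

```text
t 15.825 uvz [-26.2  -8.5  72.1] F [-0.1  0.2 -0.5] q [ 0.01  0.12 -0.13  1.32 -0.   -1.03]
```

Still moving freely, so I'll step in until I feel the stop.

Call:
{"api": "play_rows", "payload": {"plan": [[0,[-2,0,0],[0,0,0]],[0,[-1,0,0],[0,0,0]],[0,[0,0,0],[0,0,0]]]}}

```text
t: 16.3
ee_pos: [0.5645, 0.0069, 0.072]
tool_rot: [-0.001, -0.496, 0.868, -0.0]
wrist_force: [-2.2, -4.8, 2.6]
finger_gap: -0.003
gripper_force: 2.2
```

Call:
{"api": "play_rows", "payload": {"plan": [[0,[-1.5,0,0],[0,0,0]],[0,[0,0,0],[0,0,0]]]}}

```text
t: 16.55
ee_pos: [0.5646, 0.007, 0.0721]
tool_rot: [-0.002, -0.495, 0.869, -0.001]
wrist_force: [-5.7, -12.2, 4.1]
finger_gap: 0.003
gripper_force: 6.5
```

```bash
python3 d.py
```

```text
t 16.55 uvz [-23.7  -8.6  72.1] F [ -5.7 -12.2   4.1] q [ 0.01  0.13 -0.12  1.33 -0.   -1.02]
```

Firm stop at u=-23.7 mm (about -23 expected for shut). I'll retreat away from the door and check.

Call:
{"api": "play_rows", "payload": {"plan": [[0,[4,0,0],[0,0,0]],[0,[12,0,0],[0,0,0]],[0,[25,0,0],[0,0,0]],[0,[35,0,0],[0,0,0]],[0,[35,0,-20],[0,0,0]],[0,[35,0,-30],[0,0,0]],[0,[35,0,-40],[0,0,0]],[0,[35,0,-40],[0,0,0]],[0,[0,0,0],[0,0,0]],[0,[0,0,0],[0,0,0]]]}}

```text
t: 17.9
ee_pos: [0.4556, -0.1775, 0.2017]
tool_rot: [-0.0, -0.496, 0.869, 0.0]
wrist_force: [0.3, 0.5, -0.9]
finger_gap: 0.0
gripper_force: 0.0
```

```bash
python3 d.py; python3 - <<'E'
from h import *
c,W=cam("top"); cv2.imwrite("pics/top5.png",c["img"][...,::-1])
E
```

```text
t 17.9 uvz [-238.    -8.5  201.7] F [ 0.3  0.5 -0.9] q [-0.37 -0.07 -0.07  1.57  0.   -1.41]
top 429 [array([-7.7,  3.9]), array([ 11.6, 137.7]), np.float64(0.0)] [ 0.002 -8.265]
```

View pics/top5.png

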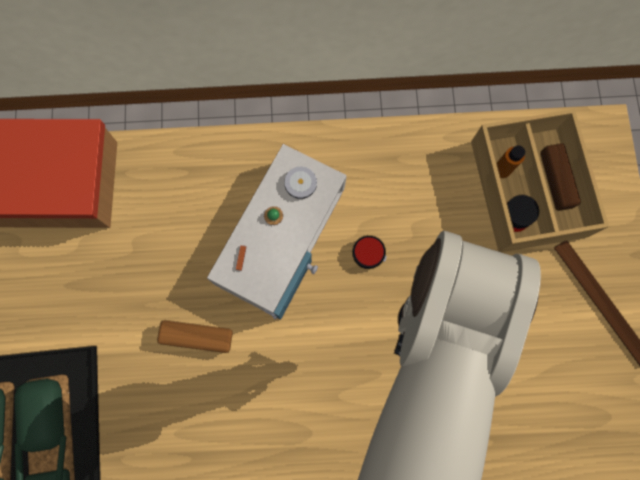

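The door at (293,285) is flush with the front (slope 0.002 rad), nothing else has moved, and the arm is clear.

```bash
python3 -c "
from bench import ctrl
print(ctrl.hand_in())"
```

```text
the job is handed in; nothing more can be done
None
```

The case is pushed home and square against the back of the bay, the door is shut flush (about 0.002 rad measured), nothing else appears to have moved in the last picture, and the job is handed in; no verdict came back.

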